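# Find the feed-axis foot that has lost its sole, by feeler

### The arm

A 7-joint arm with a two-finger parallel gripper is mounted at the origin on the work surface. World frame = base frame: x ahead of the robot, y to its left, z up, the work surface at z = 0. Lengths are in m, angles in rad, forces in N, time in s.
With the tool pointing down it reaches from about 0.4 to 0.875 m from the base axis. Payload 19.3 kg.
Tool frame: the origin (TCP) lies at the very end of the fingers, on their centre line; the grasp point (between the pads) lies 19 mm behind it; z points along the fingers, y is the line along which they close (so a half turn about z gives the same grasp; the last joint's range is limited). The gripper opens to 85 mm and grips with 20 to 120 N. Pads are 22 mm wide; open, the fingers measure 114 mm over their backs; the gripper's body (76 mm by 85 mm) begins 54 mm behind the grasp point. The pads swing forward as they close: fully open they stand 13 mm farther back than shut.
Start: joints at [-1.215, 0.521, -0.036, 1.599, 0.021, 1.021, -0.113], TCP at [0.258, 0.569, 0.231] pointing down, gripper open.
Joint ranges: [-2.91, 2.91], [-0.3, 2.13], [-1.5, 1.42], [0.17, 2.43], [-1.26, 4.41], [0.16, 1.93], [-2.52, 2.52]. Speed limits (rad/s): [1.89, 1.89, 2.39, 2.39, 3.01, 3.01, 3.01].

### API

Orientations are given as [roll, pitch, yaw] about the fixed x, y, z axes, in that order (R = Rz(yaw) Ry(pitch) Rx(roll)).
In Python, from workcell import bot gives the robot as it stands.
- The arm moves only by the tool jog_arm, never from a script. Its argument "motion" is a list of rows, each a list of 5 numbers: the shift along the tool's x, y, z scaled (see below), then the turn about the tool's z scaled (see below), then the opening, from 0 (shut) to 1 (fully open). A call has 1 to 12 rows; each row shifts and turns the commanded pose from where the row before left it, along the tool's axes as they then stand; what a row does not reach is not made up. The controller multiplies each number of a shift by 30 mm and each number of a turn by 0.08 rad. A row lasts 1/10 s, in which the tool goes at most 50 mm and 8.59 degrees, less where a joint would pass 70% of its speed; a pose out of reach is approached as far as the arm can. A call with a number of a shift or a turn outside -1 to 1 is refused whole. A call with a gripper value outside its range is refused whole. The fingers move at their own pace and stop on an object; "newtons" is the grip in N (left out, the last holds). Time passes only in rows, so rows that do not move let the fingers close. It gives the time, the measured TCP pose, the force, the opening and the grip force at its end, in the units of the state.
- bot.observe(): the state, without advancing time (a new reading comes with each control period).
- bot.grab_frame(name): name is "scene" or "top" or "wrist"; returns a dict with "pixels" (400x640x3 uint8, red, green, blue), "fovy" (degrees; the focal length in pixels is half the picture's height over the tangent of half this angle, whatever the lens; pixels are square), "cx", "cy" (the principal point, pixels), "rvec" (rotation vector, rad) and "tvec" (3), from world to camera coordinates, as OpenCV has them; the wrist camera has in their place "mount" (4x4, takes a point from camera to tool coordinates, whose origin is the TCP and whose axes are the flange's). Camera axes: x right, y down, z forward; pixel columns grow to the right and rows downward; lengths in m; the calibration is good to about 2 mm. A picture is of the moment at which its call begins: read the wrist's pose just before it. There is no depth.
- bot.job_done(): hands the job in; it is judged then, once.
The state is a dict: "clock": time; "qpos": joint angles; "qd": joint speeds; "joint_efforts": joint torques, N m; "position": TCP position; "tool_rot": TCP orientation; "force": force on the tool from outside, world axes, zero at the start; "moment": the same for the moment, N m; "grip_width": finger opening in m; "finger_force": force on a finger pad.
Only numpy, scipy, OpenCV 4.12 (cv2) and the standard library are available. Lean on these libraries where they do the work, as an engineer would, in place of code of your own. Each camera call takes 0.05 s, during which the arm holds its last target. There are 200 camera calls.

### The job

The laser marker's feed axis rocks because one of the three feet along its front, the side towards the robot, has lost the rubber sole from under its disc. Take the yellow-handled feeler blade and try all three feet in turn, from the robot's left to its right, sliding it flat along the base plate straight in under each until it jams on a sole (do not force it) or its tip is past the middle of the foot, so that the other two are known to be sound. Then leave the blade lying under the foot without a sole, its tip past the middle, for the fitter, and do not disturb the sensor heads or the screwdriver.

Things in the scene. Friction and masses are not known exactly. Their poses are not given: they have to be found in the camera images.
- feeler_grip (a point): Centre of the feeler's handle, half-way up. Handle: yellow bar 70 mm long (x), 18 wide (y), 24 high (z). From its +x end a steel blade 14 mm wide, 3 mm thick sticks out 85 mm, undersides level: the tool (about 85 g) lies flat, handle and all. x points to the blade's tip, z up. It starts lying on the table, left or right of the base plate, tip away from the robot, turned up to 0.25 rad.
- feeler_tip (a point): Middle of the free end of the feeler's blade, 120 mm in x from the handle's centre and 1.5 mm above the underside. Axes as the handle's.
- foot_left (a point): Top of the base plate straight below the centre of the left front foot, seen from the robot. x points into the machine, square to its front; z up. Foot: steel disc 50 mm across, its underside 5 mm above the plate, its rim up to 12 mm, stud and bracket above it; the machine behind is 155 mm high. Feet are 115 mm apart and look alike.
- foot_middle (a point): The same point of the middle front foot. Under two of the three discs a black rubber sole, 38 mm across, fills the 5 mm down to the plate, so a blade from the front stops with its tip 19 mm short of the foot's centre; the rubber gives about 1 mm per 4 N. Under the third there is nothing and the blade slides through. Which one that is changes and is not measured.
- foot_right (a point): The same point of the right front foot. The steel base plate is flat and free for 190 mm in front of the feet and 50 mm to either side of the outer feet; its top lies 10 to 15 mm above the table, the same all over.
- head_a_mid (a point): Centre of a loose stainless sensor head standing upright on the table at the left: 42 mm across its flange, 52 mm high. A bystander.
- head_b_mid (a point): Centre of a second such sensor head standing on the table at the right. A bystander.
- screwdriver_mid (a point): A point on a loose red-handled screwdriver, 170 mm long, lying roughly along x on the table, on the other side of the plate from the feeler. A bystander.

How it is judged:
By the outcome, as a careful person would: the job done as asked, in the order asked, and still so for the second after the job is handed in, with the robot touching nothing.
It also fails if it takes over 72 s, if anything falls off the work surface, if the arm or the gripper's body presses on something with over 40 N, if the wrist force passes 120 N, or if a joint passes its speed limit or range.

## Working session

There is one attempt and no reset: what is moved stays moved. The work goes in short steps, Python scripts to look and compute and a tool call to move; the robot and the scene stay as the last step left them, time stands still between calls to the robot, and variables do not carry over. Pictures are saved under pics/ and viewed, at most 10 in all, crops included, and the job is handed in when it is done.

Besides the shell and the picture viewer there is one more tool, called after "Call:" as a command line: name --pt "numbers of a row" for each row, then --argument value for the rest. jog_arm: Moves the arm, as the interface text tells. Shifts and turns lie within -1 to 1; 1 stands for 30 mm of shift or 0.08 rad of turn. Its arguments: {"type":"object","properties":{"motion":{"type":"array","items":{"type":"array","items":{"type":"number"}}},"newtons":{"type":"number"}},"required":["motion"]}

```bash
mkdir -p pics; ls
cat > h.py <<'E'
import numpy as np, cv2
from workcell import bot
from scipy.spatial.transform import Rotation as R
def snap(name,fn):
    s=bot.observe(); f=bot.grab_frame(name)
    cv2.imwrite('pics/'+fn+'.png',cv2.cvtColor(f['pixels'],cv2.COLOR_RGB2BGR))
    fl=200/np.tan(np.radians(f['fovy'])/2)
    if 'mount' in f:
        T=np.eye(4);T[:3,:3]=R.from_euler('xyz',s['tool_rot']).as_matrix();T[:3,3]=s['position']
        C=T@np.array(f['mount']); Rw=C[:3,:3]; o=C[:3,3]
    else:
        Rc=R.from_rotvec(np.ravel(f['rvec'])).as_matrix(); Rw=Rc.T; o=-Rc.T@np.ravel(f['tvec'])
    np.savez('pics/'+fn+'.npz',Rw=Rw,o=o,f=fl,c=[f['cx'],f['cy']])
def ray(fn,u,v):
    d=np.load('pics/'+fn+'.npz'); r=d['Rw']@np.array([(u-d['c'][0])/d['f'],(v-d['c'][1])/d['f'],1]); return d['o'],r/np.linalg.norm(r)
def onz(fn,u,v,z):
    o,r=ray(fn,u,v); return o+r*(z-o[2])/r[2]
def tri(*obs):
    A=np.zeros((3,3));b=np.zeros(3)
    for fn,u,v in obs:
        o,r=ray(fn,u,v);P=np.eye(3)-np.outer(r,r);A+=P;b+=P@o
    x=np.linalg.solve(A,b); e=[np.linalg.norm((np.eye(3)-np.outer(ray(*ob)[1],ray(*ob)[1]))@(x-ray(*ob)[0])) for ob in obs]
    return x,max(e)
def proj(fn,p):
    d=np.load('pics/'+fn+'.npz'); q=d['Rw'].T@(np.array(p)-d['o']); return q[:2]/q[2]*d['f']+d['c']
E
python3 - <<'E'
from h import *
print(bot.observe())
for n in ['scene','top','wrist']: snap(n,n+'0'); d=np.load('pics/%s0.npz'%n);print(n,d['o'],d['f'],d['Rw'][:,2])
a=cv2.imread('pics/scene0.png');b=cv2.imread('pics/top0.png')
E
```

```text
pics
{'clock': 0.0, 'qpos': array([-1.21517557,  0.52202643, -0.0363542 ,  1.59999582,  0.02119349,
        1.02109396, -0.1127874 ]), 'qd': array([-2.17259254e-04,  7.76999538e-04, -7.36072304e-04, -8.51725941e-04,
        3.21373522e-05, -4.67510328e-04, -7.37569431e-04]), 'joint_efforts': array([-1.38969161e-03, -9.27128434e+01,  1.97961532e+00, -3.69937491e+01,
        1.78611057e-02,  8.27382464e-03, -7.72969247e-05]), 'position': array([0.25804719, 0.56887537, 0.23072205]), 'tool_rot': array([-3.14045540e+00,  6.21045300e-05,  2.71579417e+00]), 'force': array([-0.58477579, -0.02876668,  1.35113014]), 'moment': array([ 0.02157603, -0.05061449, -0.00618563]), 'finger_force': 0.0, 'grip_width': 0.08551957813867683}
scene [ 1.77774863 -0.13736951  1.06971639] 493.95063761266516 [-0.76115943  0.0967561  -0.64130694]
top [ 0.50018951 -0.00808619  1.06738318] 406.6645282949131 [ 0.09492456  0.00207239 -0.99548231]
wrist [0.18390397 0.6032374  0.37331559] 319.95711447979494 [ 0.29180367 -0.1328643  -0.9472052 ]
```

View pics/top0.png

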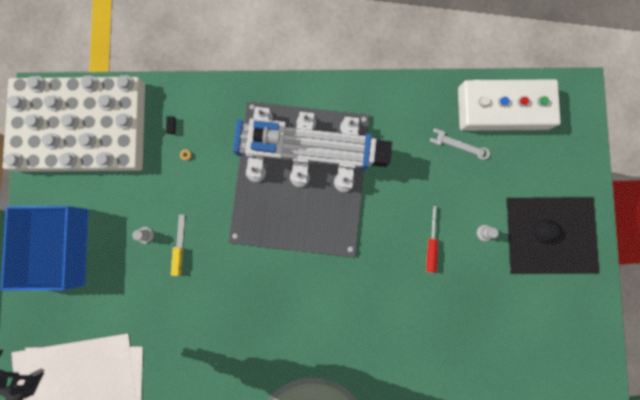

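View pics/scene0.png

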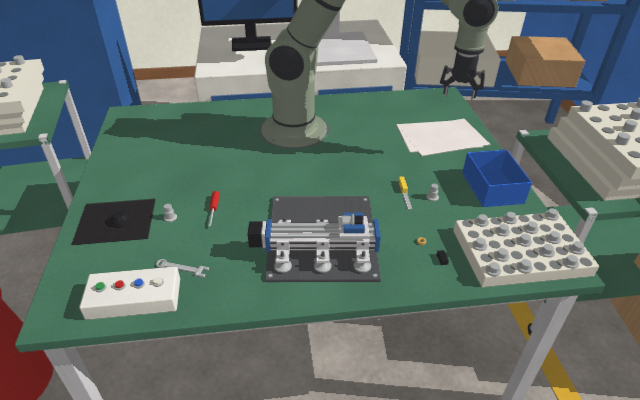

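The top view shows the yellow handle at about (177,262) with the blade tip at (182,215), the front feet at about (256,170), (300,176) and (345,180), head A at (143,235), and the screwdriver at (433,240). The scene view agrees: handle at (404,185), tip at (410,207).

Run:
```python
from h import *
from scipy import ndimage as N
for fn,box in [('top0',(150,230,200,300)),('scene0',(390,170,420,200))]:
    im=cv2.imread('pics/%s.png'%fn).astype(int);m=(im[...,2]>140)&(im[...,1]>110)&(im[...,0]<90)
    q=np.zeros_like(m);q[box[1]:box[3],box[0]:box[2]]=1;m&=q
    v,u=np.nonzero(m);print(fn,u.mean(),v.mean(),m.sum()); globals()[fn]=(fn,u.mean(),v.mean())
print('handle',tri(top0,scene0),onz(*top0,.024))
print('tip',tri(('top0',182,215),('scene0',410,207.5)),onz('top0',182,215,.002))
for n,u,v in [('L',256,178),('M',300,184),('R',345,188)]: print(n,onz('top0',u,v,.024))
print('plate corners',[onz('top0',u,v,.0125) for u,v in [(231,242),(357,256),(249,103),(372,117)]])
print('headA',onz('top0',143,235,.03),'scr',onz('top0',433,240,.01),'headB',onz('top0',486,233,.03))
```

```text
top0 175.60538116591928 261.2286995515695 223
scene0 403.3510638297872 184.08510638297872 94
handle (array([0.44053048, 0.34752093, 0.01452896]), np.float64(0.0013414018363314033)) [0.44096157 0.34292614 0.024     ]
tip (array([0.55973124, 0.33785059, 0.00653322]), np.float64(0.0028700224943293425)) [0.55964864 0.3363148  0.002     ]
L [0.65262696 0.13941427 0.024     ]
M [0.63592064 0.02552094 0.024     ]
R [ 0.62444633 -0.09064518  0.024     ]
plate corners [array([0.48820671, 0.20484915, 0.0125    ]), array([ 0.4496028 , -0.11949965,  0.0125    ]), array([0.85630979, 0.16059293, 0.0125    ]), array([ 0.81493465, -0.16633148,  0.0125    ])]
headA [0.50806441 0.42544581 0.03      ] scr [ 0.48875852 -0.31687674  0.01      ] headB [ 0.50546938 -0.44610503  0.03      ]
```

Call:
jog_arm --pt "0 0 0 -0.88 0.6" --pt "0 0 0 -0.88 0.6" --pt "0 0 0 -0.88 0.6" --pt "0 0 0 -0.88 0.6" --pt "0 0 0 -0.88 0.6" --pt "-0.9 -0.97 0.3 0 0.6" --pt "-0.95 -1 0.4 0 0.6" --pt "-0.95 -1 0.4 0 0.6" --pt "-0.95 -1 0.4 0 0.6" --pt "-0.95 -1 0.4 0 0.6" --pt "-0.95 -1 0.4 0 0.6" --pt "-0.95 -1 0.4 0 0.6"

```text
clock: 1.35
position: [0.441, 0.3446, 0.1498]
tool_rot: [-3.142, -0.0, 3.068]
force: [1.4, 0.7, -0.1]
grip_width: 0.051
finger_force: 0.0
```

Call:
jog_arm --pt "0 0 0 0 0.6" --pt "0 0 0 0 0.6" --pt "0 0 0 0 0.6"

```text
clock: 1.65
position: [0.4396, 0.347, 0.1504]
tool_rot: [3.141, -0.0, 3.069]
force: [-0.9, 0.5, 0.5]
grip_width: 0.0512
finger_force: 0.0
```

Run:
```python
from h import *
s=bot.observe();print(s['position'],s['tool_rot'],s['grip_width'])
snap('wrist','w1')
```

```text
[0.43959802 0.34700824 0.15042904] [ 3.14109102e+00 -2.75114761e-04  3.06885559e+00] 0.05117300627042862
```

View pics/w1.png

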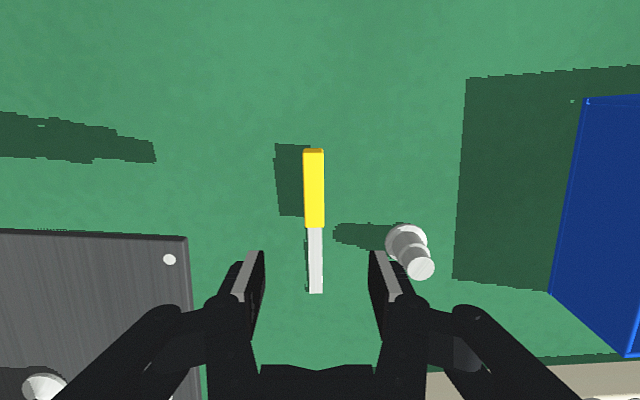

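The wrist view shows the handle from (313,150) to (314,227), the blade tip at (316,293), head A at (408,250), and the plate's front-left corner at about (187,237).

Run:
```python
from h import *
im=cv2.imread('pics/w1.png').astype(int)
m=(im[...,2]>140)&(im[...,1]>110)&(im[...,0]<110)
for v in (152,156,160,170,190,210,224,226,228): 
    u=np.nonzero(m[v,280:350])[0]+280;print(v,u.min() if len(u) else '',u.max() if len(u) else '',im[v,314] )
b=(im.min(2)>150)
for v in (231,240,260,280,290,292,293,294):
    u=np.nonzero(b[v,295:335])[0]+295;print('b',v,u.min() if len(u) else '',u.max() if len(u) else '')
print('top back/front',onz('w1',313.5,154,.024),onz('w1',315,226.5,.024),'bl',onz('w1',315.5,231,.003),'tip',onz('w1',316,293.5,.003))
print('tri handle',tri(('w1',314,190),('top0',175.6,261.2)))
print('tri handle',tri(('w1',314,190),('scene0',403.4,184.1)),'tip tri',tri(('w1',316,293),('top0',182,215)))
print('corner',onz('w1',187,237,.0125),'screw',onz('w1',169,259,.0125),tri(('w1',169,259),('top0',235,236)))
```

```text
152 303 323 [ 37 165 201]
156 302 323 [ 70 248 254]
160 303 323 [ 64 246 254]
170 303 323 [ 65 247 254]
190 304 323 [ 63 247 254]
210 304 324 [ 68 247 254]
224 305 324 [ 64 246 254]
226 305 323 [ 56 247 255]
228   [243 227 221]
b 231 308 321
b 240 308 321
b 260 308 322
b 280 309 322
b 290 309 322
b 292 309 322
b 293 309 321
b 294  
top back/front [0.409186   0.34737237 0.024     ] [0.47596098 0.3437545  0.024     ] bl [0.49002824 0.34317544 0.003     ] tip [0.56255856 0.33843071 0.003     ]
tri handle (array([0.44143844, 0.34473516, 0.02063698]), np.float64(0.000872229871957176))
tri handle (array([0.44352869, 0.34651497, 0.01735321]), np.float64(0.0013363555487753375)) tip tri (array([0.56033669, 0.33722103, 0.00373005]), np.float64(0.0015879086024822944))
corner [0.48303855 0.21944639 0.0125    ] screw [0.50539036 0.19690738 0.0125    ] (array([0.50467372, 0.1956702 , 0.01154389]), np.float64(0.001393996919765307))
```

Call:
jog_arm --pt "-0.1 -0.05 0.8 -0.2 0.5" --pt "0 0 0.8 0 0.5" --pt "0 0 0.8 0 0.5" --pt "0 0 0.8 0 0.5" --pt "0 0 0.8 0 0.5" --pt "0 0 0.8 0 0.5" --pt "0 0 0 0 0.5" --pt "0 0 0 0 0.5" --pt "0 0 0 0 0.5" --newtons 60

```text
clock: 2.6
position: [0.4434, 0.3452, 0.0076]
tool_rot: [3.14, 0.001, 3.084]
force: [0.5, 0.0, -0.1]
grip_width: 0.0426
finger_force: 0.0
```

Call:
jog_arm --pt "0 0 0 0 0" --pt "0 0 0 0 0" --pt "0 0 0 0 0" --pt "0 0 0 0 0" --pt "0 0 0 0 0" --pt "0 0 0 0 0" --newtons 60

```text
clock: 3.2
position: [0.4435, 0.3448, 0.0075]
tool_rot: [3.14, 0.001, 3.084]
force: [-2.9, -1.2, 13.4]
grip_width: 0.0168
finger_force: 59.2
```

Gripped: width 16.8 mm, 59 N. I'll lift it, and measure the feet from an enlarged crop.

Call:
jog_arm --pt "0 0 -0.5 0 0" --pt "0 0 -1 0 0" --pt "0 0 -1 0 0" --pt "0.2 0.2 -1 0 0" --pt "0.2 0.8 -0.8 0 0" --pt "0.2 1 -0.5 0 0" --pt "0 1 0 0 0" --pt "0 1 0 0 0" --pt "0 0.8 0 0 0" --pt "0 0 0 0 0" --pt "0 0 0 0 0" --pt "0 0 0 0 0"

```text
clock: 4.4
position: [0.4337, 0.4882, 0.1509]
tool_rot: [-3.141, 0.0, 3.083]
force: [0.7, 0.1, -0.7]
grip_width: 0.0166
finger_force: 59.1
```

Run:
```python
from h import *
s=bot.observe();print(s['position'],s['tool_rot'],s['grip_width'],s['force'])
snap('wrist','w2');snap('scene','s2')
im=cv2.imread('pics/top0.png')[95:265,225:385]
a=cv2.resize(im[60:160],None,fx=5,fy=5,interpolation=cv2.INTER_CUBIC)
cv2.imwrite('pics/topcrop.png',a)
```

```text
[0.4337268  0.48821263 0.15091013] [-3.14131815e+00  3.20565902e-04  3.08296086e+00] 0.016638461336622147 [ 0.6856234   0.06497538 -0.73196258]
```

View pics/topcrop.png

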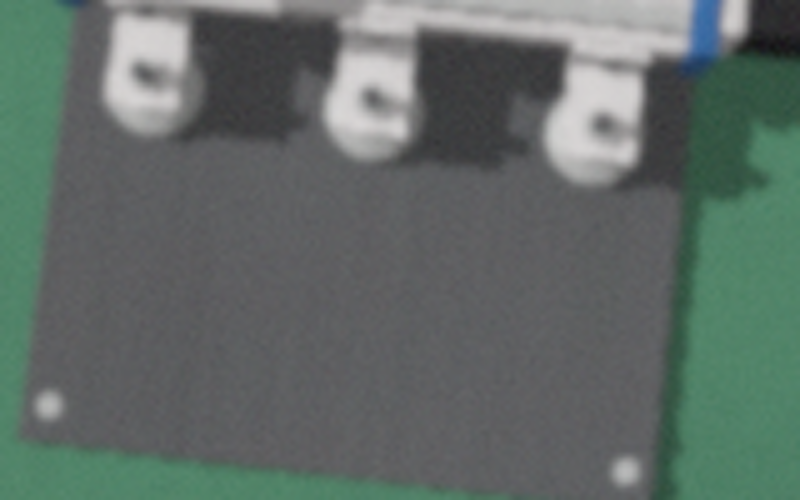

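View pics/w2.png

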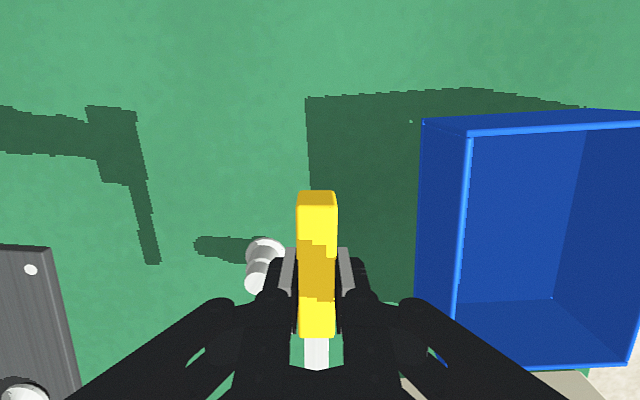

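The crop shows the disc centres at about (152,88), (373,112) and (592,137), crop scale 5. The wrist view shows the tool firmly held and head A still standing; I jogged the wrong way in y (+tool y is world +y). Next I work out the foot poses.

Run:
```python
from h import *
T=lambda x,y:(225+(x+.5)/5-.5,155+(y+.5)/5-.5)
P=np.array([onz('top0',*T(*c),.0235) for c in [(152,88),(373,112),(592,137)]])
print(P,np.linalg.norm(np.diff(P,axis=0),axis=1))
S=[onz('top0',*T(*c),.0125) for c in [(49,405),(625,471)]];print('screws',S)
print('screw L w2',onz('w2',30.5,269.5,.0125), 'tri',tri(('w2',30.5,269.5),('top0',*T(49,405))),tri(('w1',169,259),('w2',30.5,269.5)))
e=P[0]-P[2];print('yaw feet',np.arctan2(-e[0],e[1]))
e=S[0]-S[1];print('yaw screws',np.arctan2(-e[0],e[1]))
# project into scene for check
print([proj('s2',p) for p in P])
```

```text
[[ 0.66791653  0.14214758  0.0235    ]
 [ 0.65428644  0.02750246  0.0235    ]
 [ 0.64018355 -0.0857673   0.0235    ]] [0.11545252 0.11414433]
screws [array([0.50457656, 0.19622553, 0.0125    ]), array([ 0.46813344, -0.10080908,  0.0125    ])]
screw L w2 [0.50574027 0.19758099 0.0125    ] tri (array([0.50531178, 0.19667722, 0.01187928]), np.float64(0.0008014164786533192)) (array([0.50640979, 0.19599393, 0.01092201]), np.float64(0.00016964128775442348))
yaw feet -0.12108601820199741
yaw screws -0.12207969474620943
[array([358.1839754, 230.530768 ]), array([321.22291943, 230.61027417]), array([284.65549257, 230.55157555])]
```

Call:
jog_arm --pt "0 0 0 0.79 0" --pt "-0.33 -0.95 0 0 0" --pt "-0.33 -0.96 0 0 0" --pt "-0.33 -0.96 0 0 0" --pt "-0.33 -0.96 0 0 0" --pt "-0.33 -0.96 0 0 0" --pt "-0.33 -0.96 0 0 0" --pt "-0.33 -0.96 0 0 0" --pt "-0.33 -0.96 0 0 0" --pt "-0.33 -0.96 0 0 0" --pt "-0.33 -0.96 0 0 0" --pt "-0.33 -0.95 0 0 0"

```text
clock: 5.7
position: [0.5035, 0.1603, 0.1507]
tool_rot: [3.142, 0.0, 3.02]
force: [0.7, 0.1, -1.3]
grip_width: 0.0162
finger_force: 59.1
```

Call:
jog_arm --pt "0 0 0.7 0 0" --pt "0 0 0.8 0 0" --pt "0 0 0.8 0 0" --pt "0 0 0.8 0 0" --pt "0 0 0.5 0 0" --pt "0 0 0.3 0 0" --pt "0 0 0 0 0" --pt "0 0 0 0 0" --pt "0 0 0 0 0"

```text
clock: 6.6
position: [0.5039, 0.1621, 0.0342]
tool_rot: [3.141, 0.001, 3.02]
force: [0.0, 0.3, -2.0]
grip_width: 0.0167
finger_force: 59.1
```

```bash
cat >> h.py <<'E'
FEET=np.array([[.668,.142],[.654,.0273],[.640,-.0863]]);A=np.array([.9926,-.1212])
def where():
    s=bot.observe();d=s['position'][:2]+.119*A-FEET
    i=int(np.abs(d@[.1212,.9926]).argmin())
    print('t',s['clock'],'foot',i,'tip-along mm',1e3*d[i]@A,'lat',1e3*d[i]@[.1212,.9926],'z',1e3*s['position'][2],'yaw',s['tool_rot'][2],'F along',s['force'][:2]@A,s['force'],'grip',s['grip_width'])
E
python3 - <<'E'
from h import *
where()
snap('scene','s3')
a=cv2.imread('pics/s3.png')[170:290,260:460];cv2.imwrite('pics/s3c.png',cv2.resize(a,None,fx=4,fy=4,interpolation=cv2.INTER_CUBIC))
E
```

```text
t 6.6 foot 0 tip-along mm -46.37159924035535 lat 0.09533773729838191 z 34.179000935213686 yaw 3.0203233089621215 F along -0.014365689817935595 [ 0.02031763  0.2849255  -1.97351463] grip 0.016710665637866485
```

View pics/s3c.png

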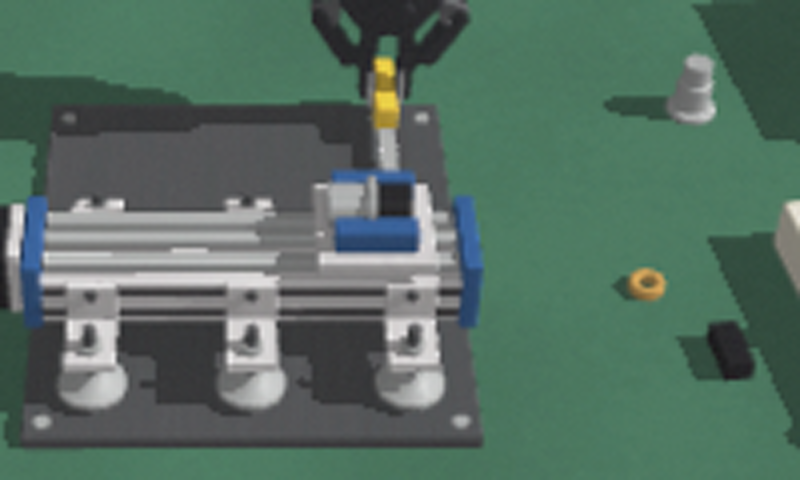

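The feeler is aligned in front of the left foot, above the plate and clear of it. I'll lower it to contact.

Call:
jog_arm --pt "0 0 0.2 0 0" --pt "0 0 0.17 0 0" --pt "0 0 0 0 0" --pt "0 0 0 0 0"

```text
clock: 7.05
position: [0.5032, 0.1621, 0.022]
tool_rot: [-3.141, -0.0, 3.021]
force: [-0.1, -0.0, -1.3]
grip_width: 0.0165
finger_force: 59.1
```

Call:
jog_arm --pt "0 0 0.05 0 0" --pt "0 0 0 0 0" --pt "0 0 0 0 0"

```text
clock: 7.35
position: [0.5034, 0.1621, 0.0207]
tool_rot: [-3.142, 0.0, 3.021]
force: [-0.1, -0.6, -1.7]
grip_width: 0.0164
finger_force: 59.1
```

Call:
jog_arm --pt "0 0 0.04 0 0" --pt "0 0 0 0 0" --pt "0 0 0 0 0"

```text
clock: 7.65
position: [0.5034, 0.1621, 0.0195]
tool_rot: [-3.142, -0.0, 3.021]
force: [-0.0, 0.6, -1.5]
grip_width: 0.0166
finger_force: 59.1
```

Call:
jog_arm --pt "0 0 0.03 0 0" --pt "0 0 0 0 0" --pt "0 0 0 0 0"

```text
clock: 7.95
position: [0.5034, 0.1621, 0.0191]
tool_rot: [3.142, 0.0, 3.021]
force: [-2.8, -0.9, 12.6]
grip_width: 0.0165
finger_force: 60.9
```

Call:
jog_arm --pt "0 0 0.02 0 0" --pt "0 0 0 0 0" --pt "0 0 0 0 0"

```text
clock: 8.25
position: [0.5035, 0.1621, 0.0191]
tool_rot: [3.141, 0.0, 3.02]
force: [-7.6, -2.9, 28.6]
grip_width: 0.0169
finger_force: 62.9
```

Call:
jog_arm --pt "0 0 -0.03 0 0" --pt "0 0 0 0 0" --pt "-0.2 0 0 0 0" --pt "-0.2 0 0 0 0" --pt "-0.2 0 0 0 0" --pt "-0.1 0 0 0 0" --pt "0 0 0 0 0" --pt "0 0 0 0 0"

```text
clock: 9.05
position: [0.5244, 0.1597, 0.0191]
tool_rot: [3.141, 0.0, 3.021]
force: [-2.0, -0.3, 8.9]
grip_width: 0.0165
finger_force: 60.4
```

Call:
jog_arm --pt "-0.07 0 0 0 0" --pt "0 0 0 0 0" --pt "0 0 0 0 0"

```text
clock: 9.35
position: [0.5261, 0.1595, 0.0191]
tool_rot: [3.141, -0.0, 3.021]
force: [-4.0, 0.2, 10.7]
grip_width: 0.0166
finger_force: 60.7
```

Call:
jog_arm --pt "-0.07 0 0 0 0" --pt "0 0 0 0 0" --pt "0 0 0 0 0"

```text
clock: 9.65
position: [0.5282, 0.1593, 0.0192]
tool_rot: [3.141, -0.0, 3.021]
force: [-3.8, 0.1, 11.2]
grip_width: 0.0163
finger_force: 60.7
```

```bash
python3 -c "
from h import *
where()"
```

```text
t 9.65 foot 0 tip-along mm -21.854326975273732 lat 0.22025803891792964 z 19.151412664443722 yaw 3.0208600854459875 F along -3.7591046013785197 [-3.77864603  0.06947654 11.24651605] grip 0.016262623266089033
```

Call:
jog_arm --pt "-0.07 0 -0.008 0 0" --pt "0 0 0 0 0" --pt "0 0 0 0 0"

```text
clock: 9.95
position: [0.5308, 0.1589, 0.0192]
tool_rot: [3.141, 0.001, 3.021]
force: [0.8, -0.1, 3.4]
grip_width: 0.0166
finger_force: 59.7
```

Call:
jog_arm --pt "-0.05 0 0 0 0" --pt "0 0 0 0 0" --pt "0 0 0 0 0"

```text
clock: 10.25
position: [0.5319, 0.1587, 0.0192]
tool_rot: [-3.142, -0.0, 3.021]
force: [-2.3, 0.9, 5.4]
grip_width: 0.0167
finger_force: 59.9
```

Call:
jog_arm --pt "-0.05 0 0 0 0" --pt "0 0 0 0 0" --pt "0 0 0 0 0"

```text
clock: 10.55
position: [0.5333, 0.1585, 0.0192]
tool_rot: [-3.142, -0.0, 3.021]
force: [-2.2, 0.2, 5.8]
grip_width: 0.0166
finger_force: 60.0
```

Call:
jog_arm --pt "-0.06 0 0 0 0" --pt "0 0 0 0 0" --pt "0 0 0 0 0"

```text
clock: 10.85
position: [0.5345, 0.1583, 0.0192]
tool_rot: [-3.141, -0.001, 3.021]
force: [-5.9, 1.1, 9.4]
grip_width: 0.0169
finger_force: 60.6
```

Call:
jog_arm --pt "-0.05 0 0 0 0" --pt "0 0 0 0 0" --pt "0 0 0 0 0"

```text
clock: 11.15
position: [0.5351, 0.1582, 0.0191]
tool_rot: [-3.141, -0.003, 3.021]
force: [-11.2, 1.6, 15.0]
grip_width: 0.0166
finger_force: 61.2
```

The left foot jams at the sole (force climbs to 11 N at an estimated tip position of -16 mm, so my tip estimate reads about 2.5 mm long). I'll withdraw and go to the middle foot.

Call:
jog_arm --pt "0.2 0 0 0 0" --pt "0.4 0 0 0 0" --pt "0.5 0 0 0 0" --pt "0 0 -0.2 0 0" --pt "0 -0.6 0 0 0" --pt "0 -0.8 0 0 0" --pt "0 -0.8 0 0 0" --pt "0 -0.8 0 0 0" --pt "0 -0.6 0 0 0" --pt "0 -0.23 0 0 0" --pt "0 0 0 0 0" --pt "0 0 0 0 0"

```text
clock: 12.35
position: [0.4904, 0.0489, 0.0253]
tool_rot: [3.141, 0.0, 3.021]
force: [0.7, 0.2, -1.1]
grip_width: 0.0164
finger_force: 59.1
```

```bash
python3 -c "
from h import *
where()"
```

```text
t 12.35 foot 1 tip-along mm -46.021415007148384 lat 1.6077871794342442 z 25.258948824552395 yaw 3.021233453571408 F along 0.67589131120924 [ 0.70890555  0.22911166 -1.07242274] grip 0.01641345942813703
```

Call:
jog_arm --pt "0 -0.05 0.1 0 0" --pt "0 0 0.1 0 0" --pt "0 0 0 0 0" --pt "-0.2 0 0 0 0" --pt "-0.2 0 0 0 0" --pt "-0.2 0 0 0 0" --pt "-0.2 0 0 0 0" --pt "0 0 0 0 0" --pt "0 0 0 0 0"

```text
clock: 13.25
position: [0.5144, 0.044, 0.0192]
tool_rot: [3.141, 0.001, 3.021]
force: [2.5, -0.6, 3.9]
grip_width: 0.0166
finger_force: 59.8
```

Call:
jog_arm --pt "-0.07 0 0 0 0" --pt "0 0 0 0 0" --pt "0 0 0 0 0"

```text
clock: 13.55
position: [0.5154, 0.0438, 0.0192]
tool_rot: [-3.142, -0.001, 3.021]
force: [-3.4, 0.2, 9.5]
grip_width: 0.0163
finger_force: 60.5
```

Call:
jog_arm --pt "-0.07 0 0 0 0" --pt "0 0 0 0 0" --pt "0 0 0 0 0"

```text
clock: 13.85
position: [0.5175, 0.0435, 0.0191]
tool_rot: [-3.141, -0.001, 3.021]
force: [-2.9, -0.7, 9.5]
grip_width: 0.017
finger_force: 60.5
```

```bash
python3 -c "
from h import *
where()"
```

```text
t 13.85 foot 1 tip-along mm -18.48259379164987 lat -0.4845742467283953 z 19.146298301271397 yaw 3.0211834707680154 F along -2.840021962016704 [-2.94098734 -0.65348244  9.536809  ] grip 0.017004301932898678
```

Call:
jog_arm --pt "-0.07 0 -0.005 0 0" --pt "0 0 0 0 0" --pt "0 0 0 0 0"

```text
clock: 14.15
position: [0.52, 0.0432, 0.0192]
tool_rot: [3.141, -0.0, 3.021]
force: [-0.0, 1.2, 0.4]
grip_width: 0.0167
finger_force: 59.5
```

Call:
jog_arm --pt "-0.05 0 0 0 0" --pt "0 0 0 0 0" --pt "0 0 0 0 0"

```text
clock: 14.45
position: [0.5215, 0.0425, 0.0192]
tool_rot: [-3.142, 0.0, 3.02]
force: [0.8, -0.9, -0.6]
grip_width: 0.0164
finger_force: 59.2
```

Call:
jog_arm --pt "-0.05 0 0 0 0" --pt "0 0 0 0 0" --pt "0 0 0 0 0"

```text
clock: 14.75
position: [0.523, 0.0424, 0.0193]
tool_rot: [-3.142, 0.0, 3.02]
force: [0.5, 0.5, -1.3]
grip_width: 0.0166
finger_force: 59.2
```

Call:
jog_arm --pt "-0.06 0 0 0 0" --pt "0 0 0 0 0" --pt "0 0 0 0 0"

```text
clock: 15.05
position: [0.5248, 0.0422, 0.0193]
tool_rot: [-3.142, 0.0, 3.021]
force: [-0.3, -0.3, -1.1]
grip_width: 0.0167
finger_force: 59.2
```

Call:
jog_arm --pt "-0.06 0 0 0 0" --pt "-0.06 0 0 0 0" --pt "0 0 0 0 0" --pt "0 0 0 0 0"

```text
clock: 15.45
position: [0.5284, 0.0418, 0.0193]
tool_rot: [-3.142, 0.0, 3.021]
force: [0.7, 0.1, 0.1]
grip_width: 0.0163
finger_force: 59.2
```

```bash
python3 -c "
from h import *
where()"
```

```text
t 15.45 foot 1 tip-along mm -7.465924944718906 lat -0.8777214670189255 z 19.266039970005707 yaw 3.020526369015937 F along 0.6964092028459318 [0.70808041 0.05306442 0.05765354] grip 0.016298155272651205
```

No resistance 9 mm beyond where a sole would stop it: the middle foot has none. I'll carry on past the middle.

Call:
jog_arm --pt "-0.12 0 0 0 0" --pt "-0.12 0 0 0 0" --pt "-0.12 0 0 0 0" --pt "-0.12 0 0 0 0" --pt "-0.09 0 0 0 0" --pt "0 0 0 0 0" --pt "0 0 0 0 0"

```text
clock: 16.15
position: [0.5453, 0.0397, 0.0193]
tool_rot: [3.142, -0.0, 3.021]
force: [-0.5, -0.1, -1.9]
grip_width: 0.0165
finger_force: 59.2
```

```bash
python3 -c "
from h import *
where()"
```

```text
t 16.15 foot 1 tip-along mm 9.570509609205399 lat -0.8547397904955125 z 19.262917778689328 yaw 3.0205221624110945 F along -0.5027850816336605 [-0.5151801  -0.07081424 -1.90559781] grip 0.01654826078451308
```

Call:
jog_arm --pt "0.4 0 0 0 0" --pt "0.7 0 0 0 0" --pt "0.78 0 0 0 0" --pt "0 0 -0.2 0 0" --pt "0 -0.6 0 0 0" --pt "0 -0.8 0 0 0" --pt "0 -0.8 0 0 0" --pt "0 -0.8 0 0 0" --pt "0 -0.6 0 0 0" --pt "0 -0.23 0 0 0" --pt "0 0 0 0 0" --pt "0 0 0 0 0"

```text
clock: 17.35
position: [0.4758, -0.0666, 0.0254]
tool_rot: [3.141, 0.0, 3.021]
force: [-0.1, -0.3, -0.2]
grip_width: 0.0166
finger_force: 59.1
```

```bash
python3 -c "
from h import *
where()"
```

```text
t 17.35 foot 2 tip-along mm -46.390091089603054 lat -0.37598085536038606 z 25.3616011667515 yaw 3.0211844240977395 F along -0.08610259148652064 [-0.11967031 -0.26965474 -0.21576146] grip 0.016584386123737183
```

Call:
jog_arm --pt "0 0 0.1 0 0" --pt "0 0 0.103 0 0" --pt "0 0 0 0 0" --pt "-0.2 0 0 0 0" --pt "-0.2 0 0 0 0" --pt "-0.2 0 0 0 0" --pt "-0.25 0 0 0 0" --pt "0 0 0 0 0" --pt "0 0 0 0 0"

```text
clock: 18.25
position: [0.5012, -0.0702, 0.0191]
tool_rot: [3.141, 0.001, 3.021]
force: [1.2, -0.2, 2.1]
grip_width: 0.0163
finger_force: 59.7
```

Call:
jog_arm --pt "-0.07 0 0 0 0" --pt "0 0 0 0 0" --pt "0 0 0 0 0"

```text
clock: 18.55
position: [0.5023, -0.0705, 0.0191]
tool_rot: [-3.142, -0.001, 3.021]
force: [-2.1, -0.0, 6.9]
grip_width: 0.0169
finger_force: 60.1
```

Call:
jog_arm --pt "-0.05 0 0 0 0" --pt "0 0 0 0 0" --pt "0 0 0 0 0"

```text
clock: 18.85
position: [0.5036, -0.0708, 0.0191]
tool_rot: [-3.141, -0.001, 3.021]
force: [-3.0, 1.3, 7.5]
grip_width: 0.0163
finger_force: 60.2
```

```bash
python3 -c "
from h import *
where()"
```

```text
t 18.85 foot 2 tip-along mm -18.25925791502805 lat -1.1025400429403933 z 19.14346062114405 yaw 3.020892659225247 F along -3.1580244499047345 [-3.02371155  1.29280831  7.46314499] grip 0.01631837450228606
```

Call:
jog_arm --pt "-0.06 0 -0.004 0 0" --pt "0 0 0 0 0" --pt "0 0 0 0 0"

```text
clock: 19.15
position: [0.5057, -0.0711, 0.0192]
tool_rot: [-3.142, -0.001, 3.021]
force: [-2.5, 1.2, 1.4]
grip_width: 0.0164
finger_force: 59.4
```

Call:
jog_arm --pt "-0.06 0 0 0 0" --pt "0 0 0 0 0" --pt "0 0 0 0 0"

```text
clock: 19.45
position: [0.5069, -0.0713, 0.0192]
tool_rot: [-3.141, -0.002, 3.021]
force: [-7.4, 1.8, 5.5]
grip_width: 0.0168
finger_force: 60.1
```

Call:
jog_arm --pt "-0.04 0 0 0 0" --pt "0 0 0 0 0" --pt "0 0 0 0 0"

```text
clock: 19.75
position: [0.5072, -0.0715, 0.0191]
tool_rot: [-3.141, -0.004, 3.021]
force: [-12.5, 2.4, 12.2]
grip_width: 0.0163
finger_force: 60.9
```

The right foot jams on its sole. Back to the middle foot to leave the blade there.

Call:
jog_arm --pt "0.2 0 0 0 0" --pt "0.4 0 0 0 0" --pt "0.5 0 0 0 0" --pt "0 0 -0.2 0 0" --pt "0 0.6 0 0 0" --pt "0 0.8 0 0 0" --pt "0 0.8 0 0 0" --pt "0 0.8 0 0 0" --pt "0 0.6 0 0 0" --pt "0 0.26 0 0 0" --pt "0 0 0 0 0" --pt "0 0 0 0 0"

```text
clock: 20.95
position: [0.4904, 0.0464, 0.0254]
tool_rot: [-3.141, 0.0, 3.02]
force: [-0.5, -1.0, -1.1]
grip_width: 0.0165
finger_force: 59.1
```

```bash
python3 -c "
from h import *
where()"
```

```text
t 20.95 foot 1 tip-along mm -45.725542942353776 lat -0.8896130832333354 z 25.382982170858142 yaw 3.0199479475760715 F along -0.3962789798928224 [-0.51982064 -0.98758243 -1.10070088] grip 0.016516469193761294
```

Call:
jog_arm --pt "0 0.02 0.1 0 0" --pt "0 0 0.1 0 0" --pt "0 0 0 0 0" --pt "-0.2 0 0 0 0" --pt "-0.2 0 0 0 0" --pt "-0.2 0 0 0 0" --pt "-0.2 0 0 0 0" --pt "-0.1 0 0 0 0" --pt "-0.1 0 0 0 0" --pt "0 0 0 0 0"

```text
clock: 21.95
position: [0.5204, 0.0443, 0.0193]
tool_rot: [3.142, 0.0, 3.02]
force: [-0.6, 0.9, -0.8]
grip_width: 0.0165
finger_force: 59.2
```

Call:
jog_arm --pt "-0.1 0 0 0 0" --pt "-0.1 0 0 0 0" --pt "-0.1 0 0 0 0" --pt "-0.1 0 0 0 0" --pt "-0.1 0 0 0 0" --pt "-0.2 0 0 0 0" --pt "-0.16 0 0 0 0" --pt "-0.1 0 0 0 0" --pt "0 0 0 0 0" --pt "0 0 0 0 0"

```text
clock: 22.95
position: [0.5487, 0.0408, 0.0193]
tool_rot: [-3.142, -0.0, 3.021]
force: [0.1, -0.1, -1.0]
grip_width: 0.0164
finger_force: 59.2
```

```bash
python3 -c "
from h import *
where()"
```

```text
t 22.95 foot 1 tip-along mm 12.813194623230974 lat 0.6404922938150656 z 19.262794365873603 yaw 3.0205448705420244 F along 0.11177453366803762 [ 0.1032664  -0.07650416 -0.99167947] grip 0.016392398668236875
```

Release, rise, back off, and check.

Call:
jog_arm --pt "0 0 0 0 0.25" --pt "0 0 0 0 0.35" --pt "0 0 0 0 0.5" --pt "0 0 0 0 0.5" --pt "0 0 0 0 0.5" --pt "0 0 0 0 0.5"

```text
clock: 23.55
position: [0.5488, 0.0408, 0.0193]
tool_rot: [-3.142, 0.0, 3.02]
force: [0.9, 0.9, 0.5]
grip_width: 0.043
finger_force: 0.0
```

Call:
jog_arm --pt "0 0 -0.3 0 0.5" --pt "0 0 -0.8 0 0.5" --pt "0 0 -1 0 0.5" --pt "0.3 0 -1 0 0.5" --pt "0.8 0 -1 0 0.5" --pt "0.8 0 -0.8 0 0.5" --pt "0.6 0 -0.3 0 0.5" --pt "0 0 0 0 0.5" --pt "0 0 0 0 0.5" --pt "0 0 0 0 0.5"

```text
clock: 24.55
position: [0.4748, 0.0497, 0.1751]
tool_rot: [-3.142, -0.0, 3.02]
force: [1.6, 0.7, 0.3]
grip_width: 0.0429
finger_force: 0.0
```

Run:
```python
from h import *
where()
snap('wrist','w4');snap('top','t4')
a=cv2.imread('pics/w4.png');b=cv2.imread('pics/t4.png')
cv2.imwrite('pics/fin.png',cv2.resize(np.vstack([a,b]),None,fx=.74,fy=.74,interpolation=cv2.INTER_AREA))
```

```text
t 24.55 foot 1 tip-along mm -61.60318098262424 lat 0.5607417865999438 z 175.12453367968595 yaw 3.02034311961312 F along 1.5415192433845648 [1.63810828 0.69692273 0.26910997] grip 0.04287863873581856
```

View pics/fin.png

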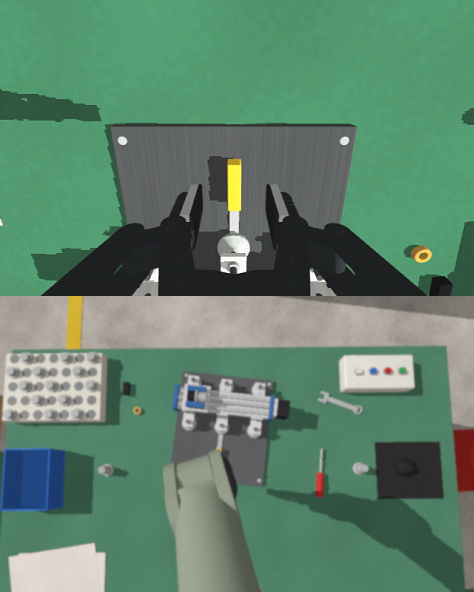

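The blade lies straight under the middle foot (wrist crop: handle 158–210, disc rim about 236); the sensor heads and screwdriver are where they were. One check on depth, then I'll hand in.

Run:
```python
from h import *
im=cv2.imread('pics/w4.png').astype(int)
m=(im[...,2]>140)&(im[...,1]>110)&(im[...,0]<110);m[:, :290]=0;m[:,345:]=0
v,u=np.nonzero(m);vf=v.max();uf=u[v>=vf-1].mean()
print(v.min(),vf,uf)
p=onz('w4',uf,vf+.5,.0356);tip=p[:2]+.085*A
print('front end',p,'tip rel foot',(tip-FEET[1])@A,(tip-FEET[1])@[.1212,.9926])
print([im[r,317].tolist() for r in range(280,330,3)])
```

```text
215 285 316.8421052631579
front end [0.58223565 0.0378577  0.0356    ] tip rel foot 0.012482371578588778 0.001781730748478728
[[67, 249, 254], [59, 249, 255], [244, 231, 226], [228, 232, 229], [229, 232, 230], [229, 231, 229], [229, 232, 229], [230, 233, 231], [229, 233, 230], [230, 233, 230], [230, 234, 231], [191, 197, 193], [116, 119, 114], [239, 242, 239], [229, 233, 230], [227, 232, 228], [231, 234, 231]]
```

The tip is about 10 to 12 mm past the middle.

```bash
python3 -c "
from workcell import bot
print(bot.job_done())"
```

```text
the job is handed in; nothing more can be done
None
```

I tried the feet in order from left to right: left and right jam on their soles and are sound, the middle one has no sole, and the blade now lies under it with its tip about 10 mm past the middle; job handed in.

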